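Hang the bottle carrier over the drip dish

TASK

Take the carrier that holds a single bottle by its grip plate and hook it over the steel rail about 100 mm to one side of the round dish. Then, without lifting it off the rail again, slide it along until it hangs squarely right above the middle of the round dish, keeping it upright, and let go of it. Leave the two-bottle carrier standing where it is.

Things in the scene. Friction and masses are not known exactly. Their poses are not given: they have to be found in the camera images.
- carrier: (mm) Loose bent-steel carrier with one bottle, 190 mm tall, 0.19-0.33 kg; stands on the bench, mouth to the rail within 20 deg. Origin: centre of underside; z up, x out of the hook's mouth. Base plate x -34..28, 56 mm wide (y). White bottle, top at z 55. Spine 30 mm wide at x -32, up to z 132. Black grip plate on top, at x=y=0: 10 mm thick (x), 36 wide (y), z 143 to 190; pinch its thickness from above.
- hook (a point): (mm) Middle of the inner face of the carrier's roof-shaped crown (x -32..32, 30 mm wide), 140 mm above the carrier's origin, same axes. A lip at x 32 hangs to z 114 of the carrier: the mouth is open to +x from z 55 (bottle) to 114 (lip). The rail enters there level, towards the spine; then lower 25 mm or so till this point rests on the rail top, 175 mm above the bench. Hangs within 6 deg of upright.
- rail: Fixed level steel rail, a round bar 14 mm thick and 490 mm long, along its own y axis, its axis 168 mm above the bench (top at 175 mm), on two posts at y = -230 and +230 mm. Origin: on the bench midway between the posts, straight below the bar; x points away from the robot. Smooth, no stops between the posts.
- round_dish: Fixed shallow round white dish, 90 mm across and 20 mm high, on the bench straight below the rail's axis, 85 to 120 mm to one side of the rail's middle; the square tray below the other half does not matter. Origin: centre of its underside. A hung carrier's underside passes 15 mm above it.
- twin_carrier: A bottle carrier of bent steel sheet with two white bottles side by side and a black upright grip plate on top, 104 mm wide (y), otherwise of the same shape and 190 mm tall; loose, not to be used. Origin: under its middle.
Not all that is in view belongs to the job. What is shaped like the carrier but brown or turquoise is not meant.

How it is judged:
By the outcome, as a careful person would: the job done as asked, in the order asked, and still so for the second after the job is handed in, with the robot touching nothing.
It also fails if it takes over 48 s, if anything falls off the work surface, if the arm or the gripper's body presses on something with over 40 N, if the wrist force passes 120 N, or if a joint passes its speed limit or range.

ROBOT

A 6-joint arm with a two-finger parallel gripper is mounted at the origin on the work surface. World frame = base frame: x ahead of the robot, y to its left, z up, the work surface at z = 0. Lengths are in mm, angles in rad, forces in N, time in s.
With the tool pointing down it reaches from about 200 to 875 mm from the base axis. Payload 3.4 kg.
Tool frame: the origin (TCP) lies at the very end of the fingers, on their centre line; the grasp point (between the pads) lies 19 mm behind it (robot.hold_point_z is the distance from the TCP to the grasp point, in mm); z points along the fingers, y is the direction in which the jaws open and shut (so a half turn about z gives the same grasp; the last joint's range is limited). The gripper opens to 94 mm and grips with 3 to 60 N. Pads are 16 mm wide; open, the fingers measure 119 mm over their backs; the gripper's body (75 mm by 177 mm) begins 78 mm behind the grasp point.
Start: joints at [-1.468, 0.276, 1.505, -0, 1.361, -0.121], TCP at [127.61, -560.697, 205.493] pointing down, gripper open.
Joint ranges: [-2.89, 2.89], [-0.75, 2.08], [0.22, 2.7], [-1.18, 4.32], [0.11, 2.71], [-2.7, 2.7]. Speed limits (rad/s): [2.57, 2.57, 3.14, 3.14, 3.14, 3.14].

INTERFACE

Orientations are given as a unit quaternion [w, x, y, z].
In Python, from cell import robot, vision, finder gives the robot as it stands.
- The arm moves only by the tool drive_tool, never from a script. Its argument "plan" is a list that holds one entry, the list of rows, each a list of 5 numbers: the shift along the tool's x, y, z in mm, then the turn about the tool's z in rad, then the closure, from 0 (fully open) to 1 (shut). In form: [[[tx, ty, tz, spin, gripper], ...]]. A call has 1 to 10 rows; each row shifts and turns the commanded pose from where the row before left it, along the tool's axes as they then stand; what a row does not reach is not made up. A row lasts 1/8 s, in which the tool goes at most 62.5 mm and 10.7 degrees, less where a joint would pass 70% of its speed; a pose out of reach is approached as far as the arm can. A call is refused whole if a number of a shift passes 62.5 or a number of a turn 0.188, either way. A call with a gripper value outside its range is refused whole. The fingers move at their own pace and stop on an object; "newtons" is the grip in N (left out, the last holds). Time passes only in rows, so rows that do not move let the fingers close. It gives the time, the measured TCP pose, the force and the opening at its end, in the units of the state.
- robot.state(): the state, without advancing time (a new reading comes with each control period).
- vision.camera(name): name is "scene" or "top"; returns a dict with "image" (480x640x3 uint8, red, green, blue), "camera_matrix" (3x3 intrinsics, pixels), "rvec" (rotation vector, rad) and "tvec" (3), from world to camera coordinates, as OpenCV has them. Camera axes: x right, y down, z forward; pixel columns grow to the right and rows downward; lengths in mm; the calibration is good to about 2 mm. A picture is of the moment at which its call begins. There is no depth.
- robot.close_job(): hands the job in, once; it reports no verdict.
Trained networks look in a picture, given as the dict that the camera call returned (one of the last four; its "shot" number tells which), for a name from the list of things; names that differ only in an ending like _2 or _b are one class to them, and where a whole thing is asked for, a point or a joint stands for the part that bears it (a point fixed in the world has none). Each returns a list of dicts, best first, with "conf" (0 to 1); they miss things now and then, are a little off and sometimes report something else, mostly with a low value. They report only what shows in the picture. A call takes as long as a camera call. They do not tell look-alikes from the thing itself.
- finder.spot_in(picture, query): "location" ([x, y, z] in mm, in world coordinates, good to about 4 mm: the middle of the surface that is visible of it).
The state is a dict: "time": time; "joint_pos": joint angles; "dq": joint speeds; "tau": joint torques, N m; "tcp_pos": TCP position; "orientation": TCP orientation; "contact_force": force on the tool from outside, world axes, zero at the start; "moment": the same for the moment, N m; "grip_width": opening from 0.0 (shut) to 1.0 (fully open).
Only numpy, scipy, OpenCV 4.12 (cv2) and the standard library are available. Lean on these libraries where they do the work, as an engineer would, in place of code of your own. Each camera call takes 0.05 s, during which the arm holds its last target. There are 200 camera calls.

## Working session

There is one attempt and no reset: what is moved stays moved. The work goes in short steps, Python scripts to look and compute and a tool call to move; the robot and the scene stay as the last step left them, time stands still between calls to the robot, and variables do not carry over. Pictures are saved under pics/ and viewed, about 8 in all and at most 12, crops included, and the job is handed in when it is done.

Besides the shell and the picture viewer there is one more tool, called as a command line: name --argument value ..., lists and objects as JSON in quotes. drive_tool: Moves the arm, as the interface text tells. Its arguments: {"type":"object","properties":{"plan":{"type":"array","items":{"type":"array","items":{"type":"array","items":{"type":"number"}}}},"newtons":{"type":"number"}},"required":["plan"]}

```bash
mkdir -p pics; cat > h.py <<'E'
import numpy as np, cv2
from cell import robot, vision, finder
def cam(n,save=None):
    p=vision.camera(n)
    if save: cv2.imwrite('pics/'+save+'.png',p['image'][:,:,::-1])
    return p
def px(p,X):
    return cv2.projectPoints(np.array(X,float).reshape(-1,1,3),p['rvec'],p['tvec'],p['camera_matrix'],None)[0].reshape(-1,2).round(1)
def ray(p,uv,z):
    R=cv2.Rodrigues(np.array(p['rvec'],float))[0];t=np.array(p['tvec'],float).ravel()
    d=R.T@np.linalg.inv(p['camera_matrix'])@np.array([*uv,1.]);c=-R.T@t
    return (c+d*(z-c[2])/d[2]).round(1)
E
python3 - <<'E'
from h import *
for n in('scene','top'):
    p=cam(n,n+'0')
    for q in('carrier','twin_carrier','rail','round_dish','hook'):
        for r in finder.spot_in(p,q):print(n,q,round(r['conf'],2),np.round(r['location'],0),px(p,r['location']))
print(robot.state())
E
```

```text
scene carrier 0.79 [503. 274.  62.] [[389.9 184. ]]
scene carrier 0.62 [451. 178.  57.] [[343.8 202.5]]
scene carrier 0.56 [338. 149.  56.] [[291.5 188.4]]
scene twin_carrier 0.78 [ 434. -244.   45.] [[191.3 357.6]]
scene rail 0.94 [ 670. -142.  116.] [[346.5 371.7]]
scene round_dish 0.55 [655. 118.  10.] [[414.1 283.6]]
scene hook 0.72 [499. 272.  58.] [[388.  184.7]]
scene hook 0.7 [447. 177.  54.] [[341.9 202.9]]
scene hook 0.69 [335. 150.  56.] [[290.6 187.3]]
top carrier 0.83 [328. 146. 135.] [[264.8 371.4]]
top carrier 0.8 [441. 177. 134.] [[234.  300.5]]
top carrier 0.61 [495. 272. 132.] [[169.  276.5]]
top twin_carrier 0.89 [ 418. -228.   48.] [[481.  279.1]]
top rail 0.96 [658.   6. 169.] [[320.3 142.3]]
top round_dish 0.59 [655. 115.  11.] [[263.5 185.4]]
top hook 0.91 [442. 176. 132.] [[234.4 300.2]]
top hook 0.76 [329. 150. 134.] [[261.6 371.2]]
top hook 0.58 [490. 275. 132.] [[166.9 279.9]]
{'time': 0.6, 'joint_pos': array([-1.46796936e+00,  2.75858378e-01,  1.50491242e+00, -1.54790432e-05,
        1.36067611e+00, -1.20976313e-01]), 'dq': array([ 0.00058195,  0.001859  , -0.00261053, -0.00113315,  0.00019433,
        0.00020741]), 'tau': array([-1.11150945e-03, -4.04212224e+01, -2.37392181e+01,  7.00206170e-02,
        2.50379706e-02, -3.46190234e-06]), 'tcp_pos': array([ 127.62106145, -560.69356292,  205.51181419]), 'orientation': array([ 7.28006613e-05,  9.93745359e-01,  1.11669851e-01, -8.23038703e-06]), 'contact_force': array([ 0.27152741,  0.45476844, -0.28952828]), 'moment': array([ 0.06288992, -0.04154839,  0.06090679]), 'grip_width': 1.0002993833114766}
```

View pics/scene0.png

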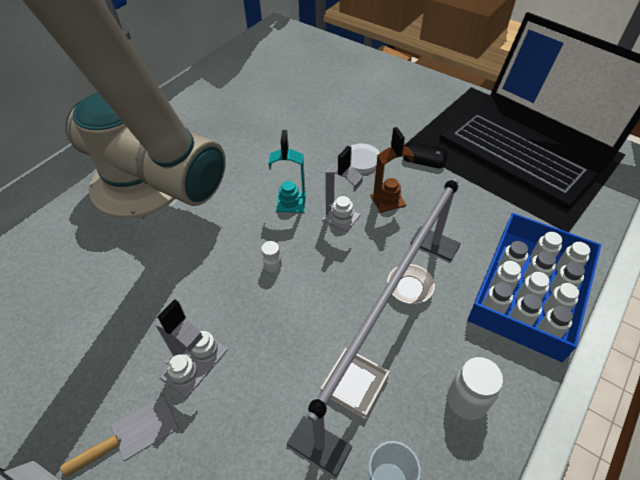

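View pics/top0.png

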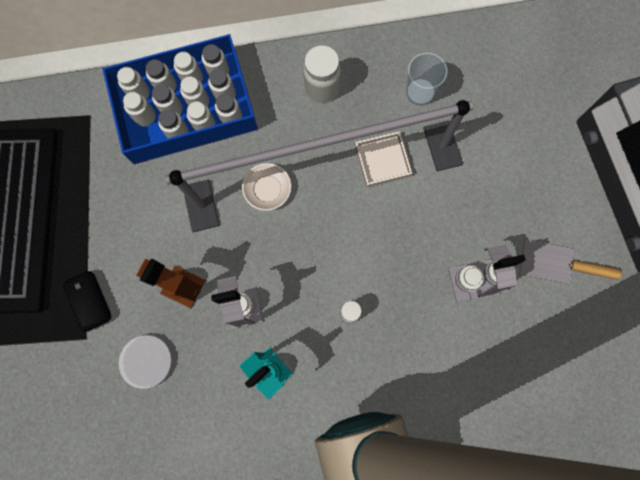

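The candidates are:
- teal (scene 288,180 / top 265,371)
- grey single (scene 343,195 / top 236,300)
- brown (scene 392,180 / top 172,280)
- grey twin (scene 190,350 / top 483,275)

The grey single near (450,178) fits the description, so I'll check it in a close crop. The rail's end knobs are at top (176,177) and (463,107).

```bash
python3 - <<'E'
from h import *
p=cam('top');s=cam('scene')
a=cv2.resize(p['image'][250:350,180:280],(400,400),interpolation=cv2.INTER_CUBIC)
b=cv2.resize(s['image'][140:240,300:400],(400,400),interpolation=cv2.INTER_CUBIC)
cv2.imwrite('pics/crop1.png',np.hstack([a,b])[:,:,::-1])
A,B=ray(p,(176,177),175),ray(p,(463,107),175)
C,D=ray(s,(451,186),175),ray(s,(317,408),175)
print('rail',A,B,C,D,(A+B)/2,(C+D)/2,np.linalg.norm(A-B))
for pp,uv in((p,(267,187)),(s,(411,284))):print('dish',ray(pp,uv,18))
E
```

```text
rail [637.6 232.9 175. ] [ 676.2 -223.3  175. ] [641.7 228.  175. ] [ 679.4 -225.3  175. ] [656.9   4.8 175. ] [660.55   1.35 175.  ] 457.83009949106673
dish [648.9 108.4  18. ]
dish [652.  108.7  18. ]
```

View pics/crop1.png

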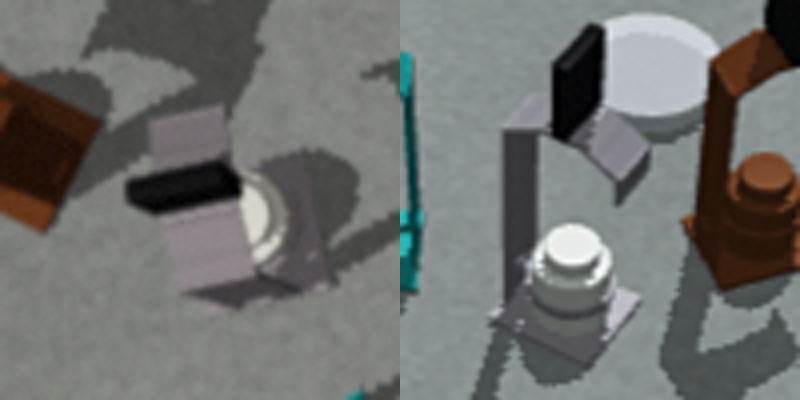

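The crop confirms it: a single white bottle in a grey steel carrier with a black plate, and the lip facing the rail. Next I'll get its yaw and position.

```bash
python3 - <<'E'
from h import *
p=cam('top');s=cam('scene')
t=lambda x,y:(180+x/4-.4,250+y/4-.4)
sc=lambda x,y:(300+(x-400)/4-.4,140+y/4-.4)
T=[ray(s,sc(*c),190) for c in((597,25),(605,30),(560,68),(552,60))]
m=sum(T)/4; w=(T[0]+T[1]-T[2]-T[3])/2
print('scene plate',m,w,np.arctan2(w[1],w[0])-np.pi/2)
a,b=ray(p,t(187,112),132),ray(p,t(220,280),132)
d=a-b;print('top crown',a,b,(a+b)/2,np.arctan2(d[1],d[0]),np.linalg.norm(d))
# model check
def model(c,y,pts):
    R=np.array([[np.cos(y),-np.sin(y),0],[np.sin(y),np.cos(y),0],[0,0,1]]);return np.array(pts)@R.T+[*c,0]
from scipy.optimize import least_squares
pts=[[5,18,190],[-5,18,190],[-5,-18,190],[5,-18,190]]
for y in(0,.1,.2,.3):
  for c in((m[0],m[1]),):
    q=model(c,y,pts);print(y,((px(p,q)-[180,250]+.4)*4).round().tolist(),((px(s,q)-[300,140]+.4)*4+[400,0]).round().tolist())
E
```

```text
scene plate [445.35 181.9  190.  ] [ 3.  32.6  0. ] -0.09176608143980736
top crown [478.4 184.1 132. ] [412.2 180.1 132. ] [445.3 182.1 132. ] 0.06034958796802228 66.32073582221474
0 [[124.0, 174.0], [128.0, 201.0], [227.0, 184.0], [224.0, 157.0]] [[609.0, 28.0], [592.0, 20.0], [548.0, 63.0], [566.0, 72.0]]
0.1 [[124.0, 179.0], [130.0, 206.0], [228.0, 179.0], [221.0, 152.0]] [[606.0, 26.0], [588.0, 20.0], [550.0, 65.0], [570.0, 72.0]]
0.2 [[124.0, 184.0], [133.0, 210.0], [228.0, 174.0], [218.0, 148.0]] [[604.0, 24.0], [584.0, 19.0], [553.0, 67.0], [574.0, 73.0]]
0.3 [[124.0, 189.0], [136.0, 214.0], [227.0, 169.0], [215.0, 144.0]] [[600.0, 23.0], [580.0, 19.0], [557.0, 69.0], [578.0, 73.0]]
```

drive_tool --plan '[[[0, 0, -50, 0, 0], [0, 0, -50, 0, 0], [34, -46.6, 0, 0, 0], [34, -46.6, 0, 0, 0], [34, -46.6, 0, 0, 0], [34, -46.6, 0, 0, 0], [34, -46.6, 0, 0, 0], [34, -46.6, 0, 0, 0], [34, -46.6, 0, 0, 0], [34, -46.6, 0, 0, 0]]]' --newtons 25

```text
time: 2.05
tcp_pos: [310.5, -135.1, 305.8]
orientation: [0.001, 0.994, 0.111, 0.001]
contact_force: [1.1, 0.7, 0.6]
grip_width: 1.0
```

drive_tool --plan '[[[34, -46.6, 0, 0, 0], [34, -46.6, 0, 0, 0], [34, -46.6, 0, 0, 0], [34, -46.6, 0, 0, 0], [34, -46.6, 0, 0, 0], [34, -46.6, 0, 0, 0], [0, 0, 0, -0.168, 0.2], [0, 0, 0, -0.168, 0.3], [0, 0, 0, -0.168, 0.3], [0, 0, 0, -0.168, 0.3]]]'

```text
time: 3.3
tcp_pos: [446.9, 181.2, 305.4]
orientation: [0.0, 0.9, 0.436, -0.0]
contact_force: [0.7, 1.0, 0.4]
grip_width: 0.699
```

drive_tool --plan '[[[0, 0, 0, -0.168, 0.3], [0, 0, 0, -0.168, 0.3], [0, 0, 0, -0.168, 0.3], [0, 0, 0, -0.168, 0.3], [0, 0, 0, 0, 0.3]]]'

```text
time: 3.92
tcp_pos: [446.9, 181.1, 305.5]
orientation: [0.0, 0.709, 0.705, 0.0]
contact_force: [0.9, 0.8, 0.6]
grip_width: 0.701
```

drive_tool --plan '[[[0, -2, 45, 0, 0.3], [0, 0, 45, 0, 0.3], [0, 0, 0, 0, 0.3]]]'

```text
time: 4.3
tcp_pos: [442.3, 180.4, 212.7]
orientation: [-0.002, 0.709, 0.705, -0.003]
contact_force: [-0.6, 0.2, 0.4]
grip_width: 0.701
```

```bash
python3 - <<'E'
from h import *
p=cam('top');s=cam('scene')
a=cv2.resize(p['image'][240:360,180:300],(400,400),interpolation=cv2.INTER_CUBIC)
b=cv2.resize(s['image'][100:240,290:430],(400,400),interpolation=cv2.INTER_CUBIC)
cv2.imwrite('pics/crop2.png',np.hstack([a,b])[:,:,::-1]);print(robot.state()['tcp_pos'])
E
```

```text
[445.7098484  181.27813289 216.52479084]
```

View pics/crop2.png

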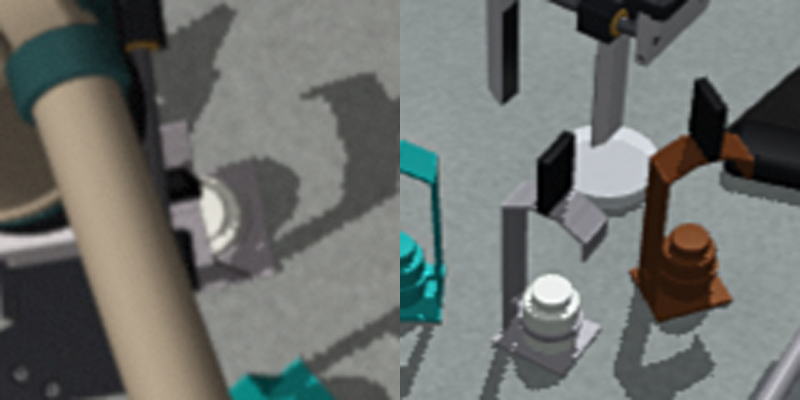

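The view shows the open fingers above and either side of the plate (crop 560,170), so I'll descend and grasp.

drive_tool --plan '[[[0, 0, 32, 0, 0.3], [0, 0, 31, 0, 0.3], [0, 0, 0, 0, 0.3], [0, 0, 0, 0, 1], [0, 0, 0, 0, 1], [0, 0, 0, 0, 1], [0, 0, 0, 0, 1], [0, 0, 0, 0, 1], [0, 0, 0, 0, 1]]]' --newtons 30

```text
time: 5.52
tcp_pos: [445.0, 181.1, 152.4]
orientation: [0.0, 0.708, 0.706, -0.0]
contact_force: [-0.1, 0.8, -1.8]
grip_width: 0.104
```

drive_tool --plan '[[[0, 0, -15, 0, 1], [0, 0, -30, 0, 1], [0, 0, -30, 0, 1], [-18, 10, 0, 0, 1], [-36, 21, 0, 0, 1], [-36, 21, 0, 0, 1], [-36, 21, 0, 0, 1], [-36, 20, 0, 0, 1], [-19, 10, 0, 0, 1], [0, 0, 0, -0.087, 1]]]'

```text
time: 6.78
tcp_pos: [547.9, -1.3, 227.5]
orientation: [-0.0, 0.677, 0.736, -0.0]
contact_force: [0.8, 0.3, -1.7]
grip_width: 0.1
```

drive_tool --plan '[[[0, 0, 0, 0, 1], [0, 0, 0, 0, 1]]]'

```text
time: 7.02
tcp_pos: [547.1, 0.4, 227.6]
orientation: [-0.0, 0.677, 0.736, 0.0]
contact_force: [0.1, -0.1, -3.3]
grip_width: 0.105
```

```bash
python3 - <<'E'
from h import *
p=cam('top');s=cam('scene')
a=cv2.resize(p['image'][90:290,230:430],(400,400),interpolation=cv2.INTER_CUBIC)
b=cv2.resize(s['image'][190:390,220:420],(400,400),interpolation=cv2.INTER_CUBIC)
cv2.imwrite('pics/crop3.png',np.hstack([a,b])[:,:,::-1]);st=robot.state();print(st['tcp_pos'],st['orientation'],st['contact_force'],st['moment'],st['grip_width'])
E
```

```text
[5.47139421e+02 3.59472169e-01 2.27621974e+02] [-2.57187060e-05  6.76768446e-01  7.36195945e-01  2.84827423e-05] [-0.37758495  0.29641513 -2.15350982] [ 0.00065093 -0.10416876 -0.06840049] 0.10252973148801328
```

View pics/crop3.png

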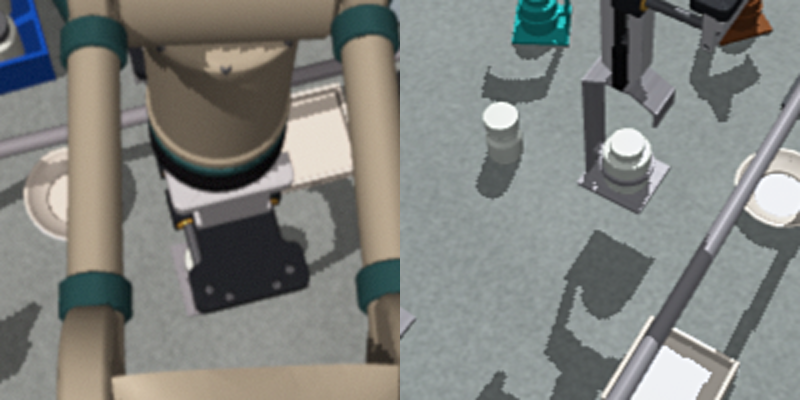

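The carrier hangs upright in the gripper, short of the rail, with its mouth facing the rail. I'll project the model to check its pose in the hand.

```bash
python3 - <<'E'
from h import *
s=cam('scene');st=robot.state();t=st['tcp_pos'];y=.084
R=np.array([[np.cos(y),-np.sin(y),0],[np.sin(y),np.cos(y),0],[0,0,1]])
m=np.array([[32,15,114],[32,-15,114],[28,28,0],[28,-28,0],[-34,28,0],[-34,-28,0],[0,0,55]])@R.T+[t[0],t[1],t[2]-152.4]
print(((px(s,m)-[220,190]+.5)*2+[400,0]).round().tolist())
d=np.array([658.7,3,0]);
print(((px(s,[d+[0,0,175]+k*np.array([-.084,.9965,0]) for k in(-60,0,60)])-[220,190]+.5)*2+[400,0]).round().tolist())
print((R.T@(d-[t[0],t[1],0])).round(1))
E
```

```text
[[672.0, 104.0], [654.0, 130.0], [670.0, 171.0], [638.0, 218.0], [610.0, 142.0], [577.0, 187.0], [627.0, 144.0]]
[[714.0, 236.0], [750.0, 176.0], [783.0, 122.0]]
[111.3  -6.7   0. ]
```

drive_tool --plan '[[[0, 15, 0, 0, 1], [0, 22, 0, 0, 1], [0, 22, 0, 0, 1], [0, 22, 0, 0, 1], [0, 20, 0, 0, 1], [0, 10, 0, 0, 1], [0, 0, 0, 0, 1]]]'

```text
time: 8.05
tcp_pos: [658.6, 9.2, 226.8]
orientation: [-0.0, 0.677, 0.736, -0.0]
contact_force: [0.3, -0.4, -3.2]
grip_width: 0.104
```

```bash
python3 - <<'E'
from h import *
s=cam('scene');st=robot.state();print(st['tcp_pos'],st['contact_force'],st['moment'])
b=cv2.resize(s['image'][190:350,300:460],(560,560),interpolation=cv2.INTER_CUBIC)
cv2.imwrite('pics/crop4.png',b[:,:,::-1])
E
```

```text
[657.86982076   9.18782066 227.05121388] [-0.07437945  0.18082433 -3.21379058] [-0.01688685 -0.06002776  0.03296028]
```

View pics/crop4.png

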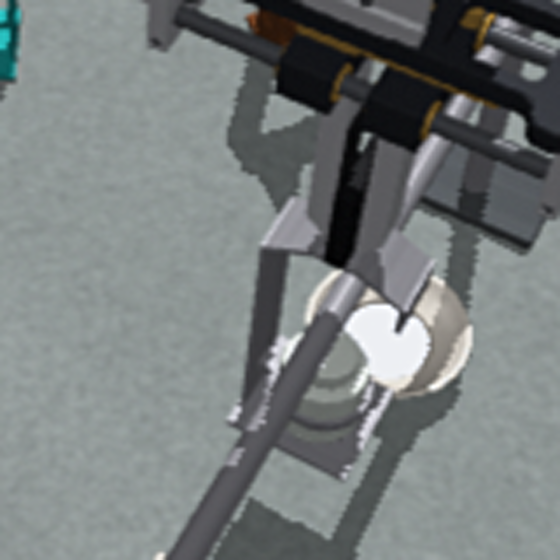

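The rail passes between spine and lip under the crown, so I'll lower.

drive_tool --plan '[[[0, 0, 12, 0, 1], [0, 0, 12, 0, 1], [0, 0, 8, 0, 1], [0, 0, 3, 0, 1], [0, 0, 0, 0, 1]]]'

```text
time: 8.72
tcp_pos: [657.9, 9.1, 192.2]
orientation: [-0.0, 0.677, 0.736, -0.0]
contact_force: [-0.1, 1.0, -2.1]
grip_width: 0.105
```

drive_tool --plan '[[[0, 0, 1.5, 0, 1], [0, 0, 1.5, 0, 1], [0, 0, 0, 0, 1]]]'

```text
time: 9.1
tcp_pos: [658.0, 9.1, 189.4]
orientation: [0.0, 0.677, 0.736, -0.0]
contact_force: [0.4, 0.4, -2.6]
grip_width: 0.108
```

drive_tool --plan '[[[0, 0, 1, 0, 1], [0, 0, 0, 0, 1]]]'

```text
time: 9.35
tcp_pos: [658.0, 9.1, 188.4]
orientation: [-0.0, 0.677, 0.736, -0.0]
contact_force: [0.0, -0.5, -3.4]
grip_width: 0.104
```

drive_tool --plan '[[[0, 0, 1, 0, 1], [0, 0, 0, 0, 1]]]'

```text
time: 9.6
tcp_pos: [658.0, 9.1, 187.4]
orientation: [0.0, 0.677, 0.736, -0.0]
contact_force: [-0.5, 0.1, -1.6]
grip_width: 0.104
```

drive_tool --plan '[[[0, 0, 0.5, 0, 1], [0, 0, 0, 0, 1]]]'

```text
time: 9.85
tcp_pos: [658.0, 9.1, 187.4]
orientation: [0.0, 0.677, 0.736, 0.0]
contact_force: [-1.0, 0.1, -0.1]
grip_width: 0.107
```

drive_tool --plan '[[[0, 0, 0.5, 0, 1], [0, 0, 0, 0, 1], [0, 0, 0, 0, 1]]]'

```text
time: 10.22
tcp_pos: [658.0, 9.1, 187.3]
orientation: [0.0, 0.677, 0.736, 0.0]
contact_force: [-1.2, -0.5, 5.9]
grip_width: 0.108
```

```bash
python3 - <<'E'
from h import *
p=cam('scene','s5');st=robot.state();print(st['tcp_pos'],st['contact_force'],st['moment'])
for q in('hook','round_dish','carrier'):
  for r in finder.spot_in(p,q):print(q,round(r['conf'],2),np.round(r['location'],0),px(p,r['location']))
E
```

```text
[658.0681977    9.0382308  187.25667062] [-1.79799128  0.39147797  5.72379683] [-0.00746844  0.3024879  -0.00636874]
hook 0.72 [663.   4.  89.] [[391.4 307. ]]
hook 0.69 [335. 150.  56.] [[290.8 187.4]]
hook 0.67 [483. 264. 125.] [[381.9 160.3]]
round_dish 0.79 [664. 118.  13.] [[418.6 285.4]]
carrier 0.97 [331. 146.  55.] [[288.2 188. ]]
carrier 0.86 [666.   4.  94.] [[393.1 306.9]]
carrier 0.76 [485. 264. 122.] [[382.7 161.7]]
```

drive_tool --plan '[[[0, -1, 0, 0, 1], [5, 0, 0, 0, 1], [8, 0, 0, 0, 1], [8, 0, 0, 0, 1], [8, 0, 0, 0, 1], [5, 0, 0, 0, 1], [0, 0, 0, 0, 1]]]'

```text
time: 11.3
tcp_pos: [655.2, 41.9, 187.3]
orientation: [0.002, 0.677, 0.736, -0.0]
contact_force: [-0.3, -2.7, 5.1]
grip_width: 0.104
```

drive_tool --plan '[[[5, 0, 0, 0, 1], [9, 0, 0, 0, 1], [10, 0, 0, 0, 1], [10, 0, 0, 0, 1], [9, 0, 0, 0, 1], [7, 0, 0, 0, 1], [5, 0, 0, 0, 1], [0, 0, 0, 0, 1]]]'

```text
time: 12.3
tcp_pos: [650.6, 96.7, 187.3]
orientation: [0.002, 0.677, 0.736, -0.0]
contact_force: [0.9, -3.7, 5.3]
grip_width: 0.099
```

```bash
python3 - <<'E'
from h import *
p=cam('scene');t=cam('top');st=robot.state();print(st['tcp_pos'],st['orientation'],st['contact_force'],st['moment'])
for P in(p,t):
  for r in finder.spot_in(P,'round_dish'):print(round(r['conf'],2),np.round(r['location'],0))
b=cv2.resize(p['image'][190:330,340:480],(560,560),interpolation=cv2.INTER_CUBIC)
cv2.imwrite('pics/crop6.png',b[:,:,::-1])
th=np.linspace(0,2*np.pi,9)[:-1]
for z,r in((20,45),):print(((px(p,[[649.8+r*np.cos(a),108.4+r*np.sin(a),z] for a in th])-[340,190]+.5)*4).round().tolist())
c=st['tcp_pos'];y=.084
R=np.array([[np.cos(y),-np.sin(y),0],[np.sin(y),np.cos(y),0],[0,0,1]])
m=np.array([[28,28,0],[28,-28,0],[-34,-28,0],[0,0,55]])@R.T+[c[0],c[1],35]
print('base',((px(p,m)-[340,190]+.5)*4).round().tolist())
E
```

```text
[650.5824818   96.62919646 187.24266971] [ 1.82190621e-03  6.76780780e-01  7.36182353e-01 -6.00049938e-06] [-0.12122677 -3.11510025  6.78813016] [-0.67592779 -0.14178713 -0.07442971]
[[368.0, 421.0], [374.0, 360.0], [328.0, 310.0], [257.0, 297.0], [200.0, 328.0], [189.0, 387.0], [234.0, 441.0], [309.0, 456.0]]
base [[356.0, 356.0], [306.0, 446.0], [182.0, 387.0], [292.0, 306.0]]
```

View pics/crop6.png

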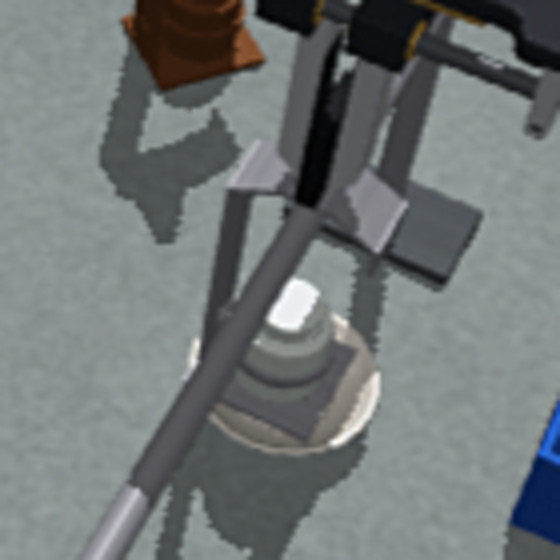

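The dish outline matches my model (right edge at 380, bottom at 453), and so does the carrier base. About 11 mm remains.

drive_tool --plan '[[[5, 0, 0, 0, 1], [4, 0, 0, 0, 1], [2.2, 0, 0, 0, 1], [0, 0, 0, 0, 1], [0, 0, -0.4, 0, 1], [0, 0, 0, 0, 1]]]'

```text
time: 13.25
tcp_pos: [649.6, 107.7, 187.3]
orientation: [0.002, 0.677, 0.736, -0.0]
contact_force: [2.0, -4.6, 5.1]
grip_width: 0.104
```

```bash
python3 - <<'E'
from h import *
st=robot.state();print(st['tcp_pos'],st['orientation'],st['contact_force'],st['moment'])
E
```

```text
[649.55886425 107.72209818 187.29182789] [ 1.54822211e-03  6.76858808e-01  7.36111235e-01 -8.01511232e-05] [ 2.04117134 -4.58292996  5.12921394] [-1.08388601 -0.39531839 -0.03950642]
```

Now I'll relieve the pressing and side force without lifting off (Fz near 0 means the rail still bears the weight).

drive_tool --plan '[[[0, 0.5, -0.4, 0, 1], [0, 0, 0, 0, 1], [0, 0, 0, 0, 1]]]'

```text
time: 13.62
tcp_pos: [649.4, 108.6, 187.3]
orientation: [0.0, 0.677, 0.736, -0.0]
contact_force: [2.2, -5.3, 4.1]
grip_width: 0.105
```

drive_tool --plan '[[[0, 0.5, -0.4, 0, 1], [0, 0, 0, 0, 1], [0, 0, 0, 0, 1]]]'

```text
time: 14.0
tcp_pos: [649.3, 109.3, 187.3]
orientation: [-0.001, 0.677, 0.736, -0.0]
contact_force: [0.8, -2.7, 2.5]
grip_width: 0.105
```

```bash
python3 - <<'E'
from h import *
p=cam('scene');st=robot.state();print(st['tcp_pos'],st['orientation'],st['contact_force'],st['moment'])
b=cv2.resize(p['image'][190:330,340:480],(560,560),interpolation=cv2.INTER_CUBIC)
cv2.imwrite('pics/crop7.png',b[:,:,::-1])
c=st['tcp_pos'];y=.084
R=np.array([[np.cos(y),-np.sin(y),0],[np.sin(y),np.cos(y),0],[0,0,1]])
m=np.array([[28,28,0],[28,-28,0],[32,15,114],[32,-15,114],[-32,-15,132]])@R.T+[649.8,108.4,35]
print('base',((px(p,m)-[340,190]+.5)*4).round().tolist())
E
```

```text
[649.22576565 109.32403091 187.29263024] [-5.37678255e-04  6.76754869e-01  7.36208216e-01 -1.43459348e-04] [ 0.50224851 -2.99145509  2.82369049] [-0.64631412 -0.17444881  0.03087578]
base [[366.0, 338.0], [318.0, 427.0], [408.0, 212.0], [380.0, 261.0], [243.0, 172.0]]
```

View pics/crop7.png

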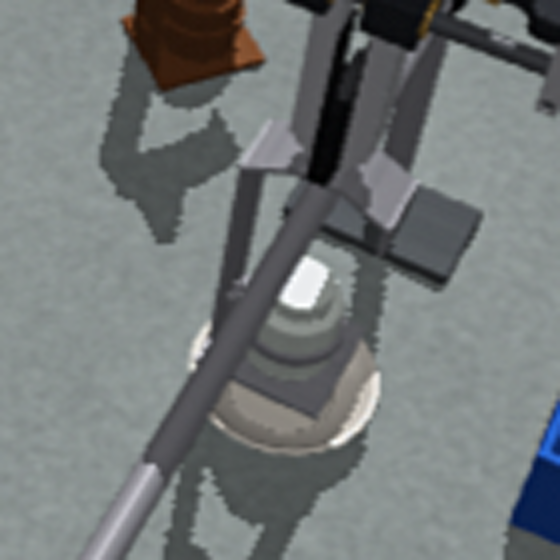

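drive_tool --plan '[[[-1.5, 0, -0.2, 0, 1], [-1, 0, 0, 0, 1], [0, 0, 0, 0, 1]]]'

```text
time: 14.42
tcp_pos: [649.3, 107.4, 187.4]
orientation: [-0.001, 0.677, 0.736, 0.0]
contact_force: [-1.0, 0.3, 0.1]
grip_width: 0.106
```

drive_tool --plan '[[[0, 0, 0, 0, 0.87], [0, 0, 0, 0, 0.85], [0, 0, 0, 0, 0.6], [0, 0, 0, 0, 0.5], [0, 0, 0, 0, 0.5], [0, 0, 0, 0, 0.5]]]'

```text
time: 15.18
tcp_pos: [649.8, 106.4, 187.9]
orientation: [0.0, 0.677, 0.736, -0.0]
contact_force: [0.5, -0.9, -0.7]
grip_width: 0.498
```

drive_tool --plan '[[[0, 0, -8, 0, 0.5], [0, 0, -20, 0, 0.5], [0, 0, -40, 0, 0.5], [0, 0, -50, 0, 0.5], [0, 0, -50, 0, 0.5], [-50, -30, 0, 0, 0.5], [-50, -30, 0, 0, 0.5], [-50, -30, 0, 0, 0.5], [-50, -30, 0, 0, 0.5], [0, 0, 0, 0, 0.5]]]'

```text
time: 16.42
tcp_pos: [545.5, -106.1, 357.0]
orientation: [0.001, 0.679, 0.734, -0.0]
contact_force: [-0.6, 0.9, 0.5]
grip_width: 0.497
```

```bash
python3 - <<'E'
from h import *
p=cam('scene');t=cam('top')
st=robot.state();print(st['time'],st['tcp_pos'],st['contact_force'])
b=cv2.resize(p['image'][190:330,340:480],(400,400),interpolation=cv2.INTER_CUBIC)
a=cv2.resize(t['image'][120:240,200:320],(400,400),interpolation=cv2.INTER_CUBIC)
cv2.imwrite('pics/crop8.png',np.hstack([a,b])[:,:,::-1])
y=.084;R=np.array([[np.cos(y),-np.sin(y),0],[np.sin(y),np.cos(y),0],[0,0,1]])
m=np.array([[28,28,0],[28,-28,0],[5,18,190],[-5,18,190],[-5,-18,190],[5,-18,190]])@R.T+[649.8,108.4,35]
print(((px(p,m)-[340,190]+.5)*400/140+[400,0]).round().tolist())
print(((px(t,m)-[200,120]+.5)*400/120).round().tolist())
E
```

```text
16.525 [ 547.13335936 -102.96114298  356.55954831] [ 0.47059777  0.69423473 -0.75932845]
[[662.0, 242.0], [627.0, 305.0], [673.0, 43.0], [656.0, 36.0], [629.0, 79.0], [647.0, 86.0]]
[[159.0, 178.0], [260.0, 153.0], [129.0, 83.0], [134.0, 104.0], [215.0, 85.0], [209.0, 64.0]]
```

View pics/crop8.png

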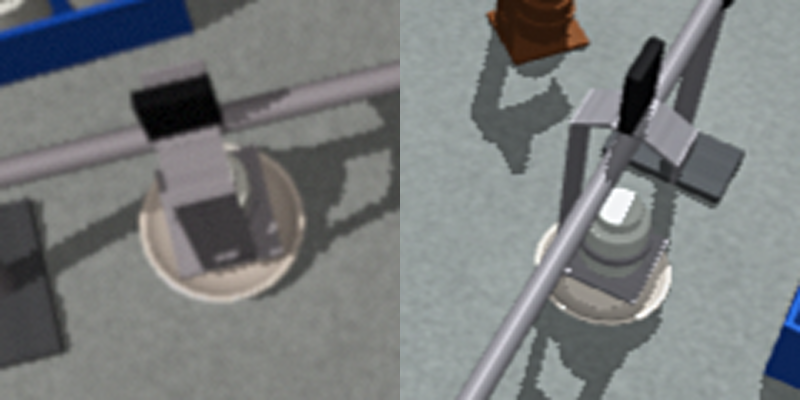

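```bash
python3 - <<'E'
from h import *
t=cam('top');p=cam('scene')
y=.084;R=np.array([[np.cos(y),-np.sin(y),0],[np.sin(y),np.cos(y),0],[0,0,1]])
m=np.array([[-34,28,0],[-34,-28,0],[-32,15,132],[-32,-15,132]])@R.T+[649.8,108.4,35]
print(((px(t,m)-[200,120]+.5)*400/120).round().tolist())
th=np.linspace(0,2*np.pi,73);q=(px(t,np.c_[649.8+45*np.cos(th),108.4+45*np.sin(th),20+0*th])-[200,120]+.5)*400/120
print('dish',q.min(0),q.max(0))
for n,P in(('scene',p),('top',t)):
  for r in finder.spot_in(P,'carrier')+finder.spot_in(P,'twin_carrier'):print(n,round(r['conf'],2),np.round(r['location'],0))
print(robot.state()['time'])
E
```

```text
[[184.0, 286.0], [287.0, 261.0], [173.0, 201.0], [236.0, 185.0]]
dish [141.33333333 143.33333333] [307.33333333 302.66666667]
scene 0.91 [502. 276.  60.]
scene 0.9 [657. 103. 116.]
scene 0.62 [331. 142.  41.]
scene 0.95 [ 432. -244.   47.]
top 0.98 [637. 106. 168.]
top 0.91 [330. 145. 138.]
top 0.66 [494. 277. 131.]
16.825
```

The carrier hangs over the dish centre to within about 2 mm along the rail. It leans 2-4° fore-aft, which is within its natural hang, and the twin hasn't moved.

```bash
python3 -c "
from h import *
print(robot.close_job())"
```

```text
the job is handed in; nothing more can be done
None
```

The single-bottle carrier is hanging on the rail over the middle of the round dish. The arm has let go and is clear of it, and I handed the job in at about 17 s of the 48 s allowed.

- **How it was done:** I gripped the carrier by its plate and hooked it over the rail about 100 mm to one side of the dish. I then slid it about 100 mm along while it rested on the rail. It was not lifted off again; before opening the fingers I eased the pressing force to about zero.
- **Position:** the last pictures put it within about 2 mm of the dish centre along the rail, square to the rail.
- **Upright:** it leans an estimated 2–4° fore-and-aft, with the base towards +x, inside the stated 6°.
- **Forces:** readings at the ends of moves stayed under about 10 N, far below the limits.
- **Two-bottle carrier:** it was found at the same place as at the start.

Two checks did not agree exactly. The finder's x for the hung carrier was 657 mm in the scene view and 637 mm in the top view, because each marks the visible surface. The lip in the scene pictures also sat several pixels higher than my model predicted. The base outline agreed to within about 4 mm.

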